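# Swing the bench lamp over the clamped frame corner and switch it on

## Task

Swing the stiff-jointed bench lamp so that its round head sits centred above the mitred frame corner in the clamp and stays there. Then press the green membrane key on the lamp head firmly, until you clearly feel it resist, hold it for a moment, and let go of the lamp. Do not press the key before the head is over the corner, and do not disturb the loose things on the bench.

Things in the scene. Friction and masses are not known exactly. Their poses are not given: they have to be found in the camera images.
- lamp_knob (a point): Centre of the upright black round knob on top of the white lamp head, the thing to take hold of: 22 mm diameter, 48 mm tall, its foot 24 mm below and its top 24 mm above this point (about 186 mm above the bench). The lamp's light is straight below it. Its x and y axes are the lamp head's: the tongue with the key points along -x, the link to +x.
- lamp_light (a point): Centre of the round light on the underside of the lamp head, 136 mm above the bench, 50 mm straight below the knob's centre. The head is a white disc of 84 mm diameter, 24 mm thick (top 162 mm above the bench), with a tongue 46 mm wide that reaches 90 mm out from the knob's axis and carries the key.
- lamp_key: Green round membrane key, 26 mm diameter, on a black ring on top of the head's tongue, 62 mm from the knob's axis; it moves with the head. Origin: centre of its top face, 165 mm above the bench, 3 mm above the tongue. Pressed straight down from above; it gives only 1.5 mm and starts to give at 2 N. It switches at 4 N of finger force, kept for 0.1 s (aim at 6 N or more).
- lamp_shoulder (a joint): Upright hinge at the lamp's fixed post (rad, grows anticlockwise from above; at 0 the first link, 240 mm long, points 0.88 rad clockwise of -x, so the elbow is out to +y). Stiff: needs about 0.6 N m, stays where it is left. Range -1.7 to 2.0.
- lamp_elbow (a joint): Upright hinge between the first link and the second link (200 mm from hinge to knob axis); rad, grows anticlockwise from above; at 0 the second link is bent 2.05 rad anticlockwise from in line. Stiff: about 0.4 N m, stays where it is left. Range -1.9 to 0.7. The links run level 150 mm above the bench. If the knob is led along a line both hinges follow, and the knob turns between the fingers.
- lamp_base: Lamp's steel foot, a disc of 100 mm diameter fixed to the bench, with an upright post to 165 mm. Origin: centre of the foot's underside.
- frame_corner (a point): The mitred corner where two walnut mouldings (32 mm wide) meet in the steel corner clamp, fixed to the bench; centre of the mitre line (a thin bright diagonal line), 34 mm above the bench. The target for the lamp head. The mouldings run 129 mm from it along this point's +x and +y axes; the clamp's screw and spin handle lie between them, reaching 175 mm out. Highest part 41 mm.
- parts_tray: Green open parts tray, 130 x 160 x 22 mm, fixed to the bench, on the other side from the clamp (which side has which varies). Origin: centre of its underside.
- hanging_ring: Brass hanging ring, 40 mm across, 6 mm thick, lying loose in the parts tray; leave alone.
- tape_measure: Blue tape measure case, 68 x 36 x 62 mm tall, loose on the bench; leave alone. Origin: centre of its underside.
- point_driver: Push-point driver with black handle and chrome shaft, about 190 mm long, 24 mm thick, lying loose on the right of the bench; leave alone. Origin: underside, at the front end of the handle; shaft along +x.
- offcut_a: Walnut moulding offcut, 120 x 32 x 30 mm, loose; leave alone. Origin: centre of its underside.
- offcut_b: Second walnut moulding offcut, same size, loose; leave alone.
There are look-alikes about, which are no part of the job. Leave any red or yellow look-alike of the part that bears frame_corner alone.

How it is judged:
On the way, in this order (a step that is already met when the one before it is completed fails the run):
1. the lamp head is centred above the frame corner (within 30 mm) (horizontal distance between lamp_light and frame_corner below 0.03 m), for 0.3 s.
2. with the head over the corner, the membrane key is pressed with at least 4 N for 0.1 s (contact force between the fingers and lamp_key above 4 N and horizontal distance between lamp_light and frame_corner below 0.03 m), for 0.1 s.
At the end, for the whole second after the job is handed in: The lamp's light is within 30 mm, horizontally, of above the frame corner, and both lamp hinges are at rest (below 0.05 rad/s) (horizontal distance between lamp_light and frame_corner below 0.03 m and velocity of joint lamp_shoulder between -0.05 and 0.05 rad/s and velocity of joint lamp_elbow between -0.05 and 0.05 rad/s); the robot touches nothing.
It fails at once if the key is pressed (over 4 N) while the head is away from the corner (over 40 mm) (contact force between the fingers and lamp_key above 4 N and horizontal distance between lamp_light and frame_corner above 0.04 m).
It fails at once if a loose thing on the bench is moved more than 20 mm (distance of any of hanging_ring, tape_measure, point_driver, offcut_a, offcut_b from where it was at the start of the episode above 0.02 m).
It also fails if it takes over 48 s, if anything falls off the work surface, if the arm or the gripper's body presses on something with over 40 N, if the wrist force passes 120 N, or if a joint passes its speed limit or range.

## Robot

A 6-joint arm with a two-finger parallel gripper is mounted at the origin on the work surface. World frame = base frame: x ahead of the robot, y to its left, z up, the work surface at z = 0. Lengths are in m, angles in rad, forces in N, time in s.
With the tool pointing down it reaches from about 0.25 to 0.775 m from the base axis. Payload 4 kg.
Tool frame: the origin (TCP) lies midway between the tips of the shut fingers; the grasp point (between the pads) lies 19 mm behind it; z points along the fingers, x is the direction in which the jaws open and shut, and the axes are right-handed (so a half turn about z gives the same grasp; the last joint's range is limited). The gripper opens to 85 mm and grips with 20 to 120 N. Pads are 22 mm wide; open, the fingers measure 114 mm over their backs; the gripper's body (76 mm by 85 mm) begins 54 mm behind the grasp point. The pads swing forward as they close: fully open they stand 13 mm farther back than shut.
Start: joints at [-1.36, 0.087, 1.371, -0, 1.684, -0.103], TCP at [0.17, -0.523, 0.231] pointing down, gripper open.
Joint ranges: [-3.1, 3.1], [-0.76, 2.03], [0.27, 2.55], [-1.08, 4.22], [0.17, 2.65], [-2.57, 2.57]. Speed limits (rad/s): [2.79, 2.79, 3.14, 3.14, 3.14, 3.14].

## Interface

Orientations are given as a 3x3 rotation matrix whose columns are the frame's x, y, z axes.
In Python, from cell import * gives the robot as it stands.
- The arm moves only by the tool apply_moves, never from a script. Its argument "motion" is a list of rows, each a list of 7 numbers: the turn, a rotation vector about the tool's x, y, z in degrees, then the shift along the tool's x, y, z in cm, then the closure, from 0 (fully open) to 1 (shut). In form: [[rx, ry, rz, dx, dy, dz, fingers], ...]. A call has 1 to 8 rows; each row shifts and turns the commanded pose from where the row before left it, along the tool's axes as they then stand; what a row does not reach is not made up. A row lasts 1/8 s, in which the tool goes at most 62.5 mm and 10.7 degrees, less where a joint would pass 70% of its speed; a pose out of reach is approached as far as the arm can. A call is refused whole if a number of a shift passes 6.25 or a number of a turn 10.7, either way. A call with a gripper value outside its range is refused whole. The fingers move at their own pace and stop on an object; "newtons" is the grip in N (left out, the last holds). Time passes only in rows, so rows that do not move let the fingers close. It gives the time, the measured TCP pose, the force and the opening at its end, in the units of the state.
- sense(): the state, without advancing time (a new reading comes with each control period).
- get_image(name): name is "scene" or "top"; returns (picture, depth): 480x640x3 uint8, red, green, blue; 480x640 float32, m along the optical axis (not along the pixel's ray), 0 where there is no reading.
- camera_info(name): a dict with "camera_matrix" (3x3 intrinsics, pixels), "D" ([k1, k2, p1, p2, k3] as OpenCV has them; the pictures are not rectified), "extrinsics" (4x4, takes a point from camera to world coordinates). Camera axes: x right, y down, z forward; pixel columns grow to the right and rows downward; lengths in m; the calibration is good to about 2 mm. A picture is of the moment at which its call begins. camera_info takes no time and is no camera call.
- hand_in(): hands the job in, once; it reports no verdict.
Trained networks look in the newest picture that a camera, given by its name, has taken for a name from the list of things; names that differ only in an ending like _2 or _b are one class to them, and where a whole thing is asked for, a point or a joint stands for the part that bears it (a point fixed in the world has none). Each returns a list of dicts, best first, with "conf" (0 to 1); they miss things now and then, are a little off and sometimes report something else, mostly with a low value. They report only what shows in the picture. A call takes as long as a camera call. They do not tell look-alikes from the thing itself.
- find_in(name, camera): "centre" ([row, column] in pixels, amid what is visible of it).
- trace(name, camera): "mask" (480x640 bool, what is visible of it) and "centre" ([row, column] in pixels, amid what is visible of it).
The state is a dict: "clock": time; "joints": joint angles; "dq": joint speeds; "joint_torque": joint torques, N m; "ee_pos": TCP position; "tcp_rot": TCP orientation; "ft_force": force on the tool from outside, world axes, zero at the start; "torque": the same for the moment, N m; "finger_gap": finger opening in m.
Only numpy, scipy, OpenCV 4.12 (cv2) and the standard library are available. Lean on these libraries where they do the work, as an engineer would, in place of code of your own. Each camera call takes 0.05 s, during which the arm holds its last target.

## Working session

There is one attempt and no reset: what is moved stays moved. The work goes in short steps, Python scripts to look and compute and a tool call to move; the robot and the scene stay as the last step left them, time stands still between calls to the robot, and variables do not carry over. Pictures are saved under pics/ and viewed, and the job is handed in when it is done.

Besides the shell and the picture viewer there is one more tool, called after "Emit:" as name(argument=value, ...), one argument or row to a line, values as JSON. apply_moves: Moves the arm, as the interface text tells. Its arguments: {"type":"object","properties":{"motion":{"type":"array"},"newtons":{"type":"number"}},"required":["motion"]}

```bash
ls; mkdir -p pics
cat > h.py <<'E'
from cell import *
import numpy as np, cv2
def px2w(cam,r,c,d=None,z=None):
    ci=camera_info(cam);K=np.array(ci["camera_matrix"]);D=np.array(ci["D"]);T=np.array(ci["extrinsics"])
    p=cv2.undistortPoints(np.array([[[float(c),float(r)]]]),K,D)[0,0]
    ray=np.array([p[0],p[1],1.0])
    if d is None:
        w=T[:3,:3]@ray; d=(z-T[2,3])/w[2]
    return T[:3,:3]@(ray*d)+T[:3,3]
def w2px(cam,P):
    ci=camera_info(cam);K=np.array(ci["camera_matrix"]);D=np.array(ci["D"]);T=np.linalg.inv(np.array(ci["extrinsics"]))
    q=cv2.projectPoints(np.array([P],float),cv2.Rodrigues(T[:3,:3])[0],T[:3,3],K,D)[0][0,0]
    return q[1],q[0]
E
python3 - <<'E'
from h import *
for n in("top","scene"):
    im,d=get_image(n); cv2.imwrite(f"pics/{n}0.png",im[:,:,::-1]); np.save(f"{n}0.npy",d)
    print(n,np.round(camera_info(n)["extrinsics"],3).tolist())
    for o in("lamp_knob","lamp_key","frame_corner","lamp_base","lamp_light","tape_measure"):
        try:
            for f in find_in(o,n)[:3]:
                r,c=f["centre"]; dd=d[int(r),int(c)]
                print(n,o,round(f["conf"],2),np.round([r,c],1),np.round(px2w(n,r,c,dd),3))
        except Exception as e: print(o,e)
print(sense())
E
```

```text
pics
top [[0.008, -0.995, 0.1, 0.386], [-1.0, -0.009, -0.009, 0.049], [0.01, -0.1, -0.995, 1.577], [0.0, 0.0, 0.0, 1.0]]
top lamp_knob 0.75 [231.8 307.7] [0.556 0.048 0.212]
top lamp_key 0.63 [242.1 334.8] [ 0.537 -0.017  0.168]
top frame_corner 0.82 [340.1 129.7] [0.293 0.505 0.036]
top frame_corner 0.68 [246.6 257. ] [0.537 0.18  0.041]
top frame_corner 0.56 [342.6 236.6] [0.288 0.23  0.026]
top lamp_base 0.62 [218.  306.3] [ 0.62   0.052 -0.004]
top lamp_light 0.86 [232.8 306. ] [0.554 0.052 0.208]
top lamp_light 0.68 [251.7 392. ] [ 0.53  -0.178  0.005]
top lamp_light 0.43 [216.8 307.5] [0.623 0.049 0.004]
top tape_measure 0.68 [288.4 317.1] [0.429 0.022 0.064]
scene [[-0.62, 0.611, -0.492, 1.24], [0.784, 0.496, -0.373, 0.61], [0.017, -0.617, -0.786, 1.26], [0.0, 0.0, 0.0, 1.0]]
scene lamp_knob 0.78 [247.8 301.1] [0.579 0.064 0.163]
scene lamp_key 0.47 [221.3 293.4] [ 0.52  -0.012  0.162]
scene lamp_key 0.26 [252.  303.5] [0.587 0.078 0.164]
scene frame_corner 0.74 [296.3 486.8] [0.306 0.516 0.034]
scene frame_corner 0.67 [247.9 402.4] [0.304 0.233 0.026]
scene frame_corner 0.57 
[... 280 characters left out ...]
0,  3.84285886e-06,
        1.68362328e+00, -1.03117681e-01]), 'dq': array([-0.00077005,  0.00057273, -0.00084025,  0.00281255,  0.00181055,
        0.00095754]), 'joint_torque': array([ 6.13762268e-05, -3.51587319e+01, -3.13380003e+01, -9.05271668e-05,
        1.02420356e-04,  5.93408245e-06]), 'ee_pos': array([ 0.16977185, -0.52314573,  0.23137122]), 'tcp_rot': array([[ 3.08697781e-01, -9.51160175e-01,  2.98187138e-05],
       [-9.51160168e-01, -3.08697782e-01, -1.21160988e-04],
       [ 1.24448477e-04,  9.03975531e-06, -9.99999992e-01]]), 'ft_force': array([ 0.13113773, -1.02083213,  0.07063327]), 'torque': array([-0.04006774,  0.03420301, -0.0281979 ]), 'finger_gap': 0.08555527133352323}
```

View pics/top0.png

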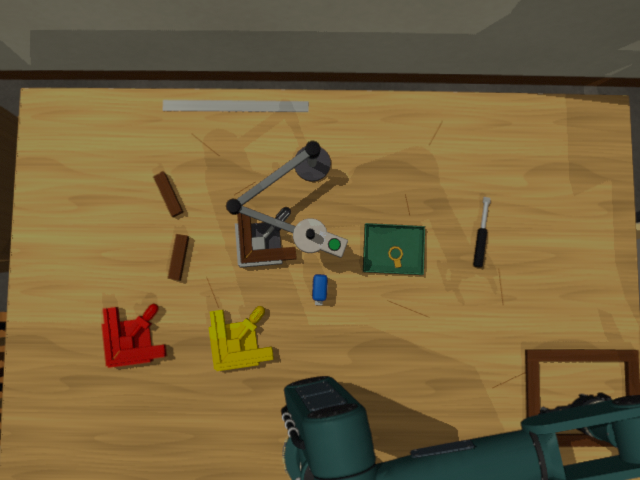

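View pics/scene0.png

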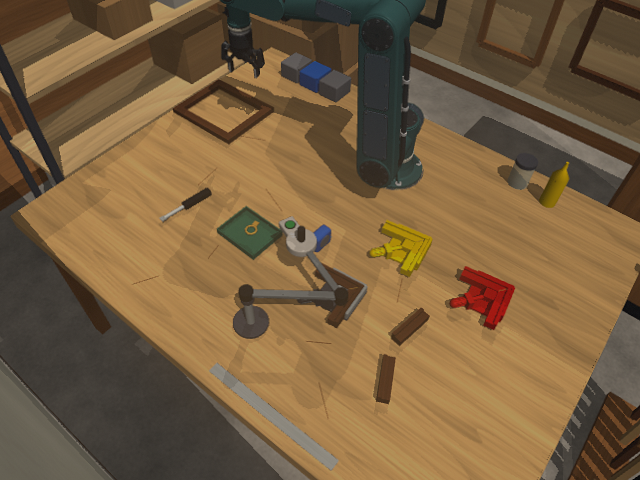

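Run:
```python
import cv2
a=cv2.imread('pics/top0.png')[190:390,80:420]
cv2.imwrite('pics/topz.png',cv2.resize(a,(800,470),interpolation=cv2.INTER_CUBIC))
a=cv2.imread('pics/scene0.png')[200:380,240:540]
cv2.imwrite('pics/scz.png',cv2.resize(a,(800,480),interpolation=cv2.INTER_CUBIC))
```

```text
(no output)
```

View pics/topz.png

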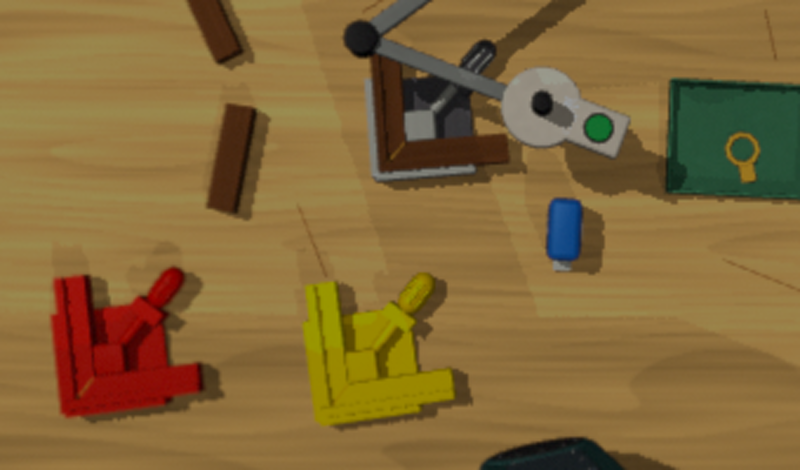

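View pics/scz.png

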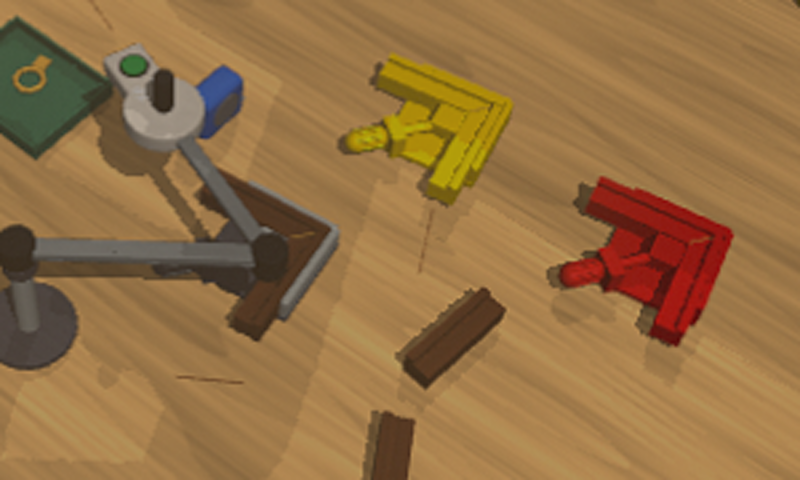

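The top view shows the real walnut corner, with its mitre line near row 254, column 249. The red and yellow copies are at the lower left. The knob top is near (234, 310), the key near (243, 335), the elbow near (206, 234) and the post near (149, 313). The tape stands near (288, 320).

Run:
```python
from h import *
im=cv2.imread('pics/top0.png');d=np.load('top0.npy')
hsv=cv2.cvtColor(im,cv2.COLOR_BGR2HSV)
# key
m=cv2.inRange(hsv,(45,100,60),(85,255,255));m2=np.zeros_like(m);m2[225:262,322:350]=m[225:262,322:350]
ys,xs=np.nonzero(m2);print('key px',ys.mean(),xs.mean(),len(ys),px2w('top',ys.mean(),xs.mean(),z=.165))
# knob: points with z>.2
P=[]
for r in range(215,260):
  for c in range(285,340):
    if d[r,c]>0:
      p=px2w('top',r,c,d[r,c])
      P.append([r,c,*p])
P=np.array(P); k=P[P[:,4]>.2]; print('knob',k.mean(0),len(k))
h=P[(P[:,4]>.155)&(P[:,4]<.172)]
print('head',h.mean(0),len(h))
print('knob detect z=.21',px2w('top',234,310,z=.21))
print('post',px2w('top',149,313,z=.17),'elbow',px2w('top',206,234,z=.165))
for r,c in((149,313),(206,234)):print(px2w('top',r,c,d[r,c]))
print('corner',px2w('top',254,249,z=.034),d[254,249],px2w('top',254,249,d[254,249]))
# scene mitre line: zoom (300,237)->col 240+300/2.667,row 200+237/2.667
print('corner sc',px2w('scene',200+237/2.667,240+302/2.667,z=.034))
a=im[235:275,225:300];cv2.imwrite('pics/c.png',cv2.resize(a,None,fx=10,fy=10,interpolation=cv2.INTER_NEAREST))
s=cv2.imread('pics/scene0.png')[260:320,310:390];cv2.imwrite('pics/cs.png',cv2.resize(s,None,fx=9,fy=9,interpolation=cv2.INTER_NEAREST))
a=im[210:270,280:360];cv2.imwrite('pics/k.png',cv2.resize(a,None,fx=9,fy=9,interpolation=cv2.INTER_NEAREST))
```

```text
key px 243.96938775510205 333.92857142857144 98 [ 0.53311838 -0.01537145  0.165     ]
knob [2.32942857e+02 3.09957143e+02 5.53754566e-01 4.26013674e-02
 2.09955285e-01] 70
head [2.37130217e+02 3.14234558e+02 5.49547372e-01 3.20246384e-02
 1.62498157e-01] 1198
knob detect z=.21 [0.55127527 0.04248432 0.21      ]
post [0.76442807 0.03668897 0.17      ] elbow [0.62314177 0.22625716 0.165     ]
[0.76452918 0.0366856  0.16962364]
[0.62270634 0.2259316  0.16759738]
corner [0.51839955 0.20073801 0.034     ] 1.5453931 [0.51828762 0.20060953 0.03530895]
corner sc [0.52296515 0.20660764 0.034     ]
```

View pics/c.png

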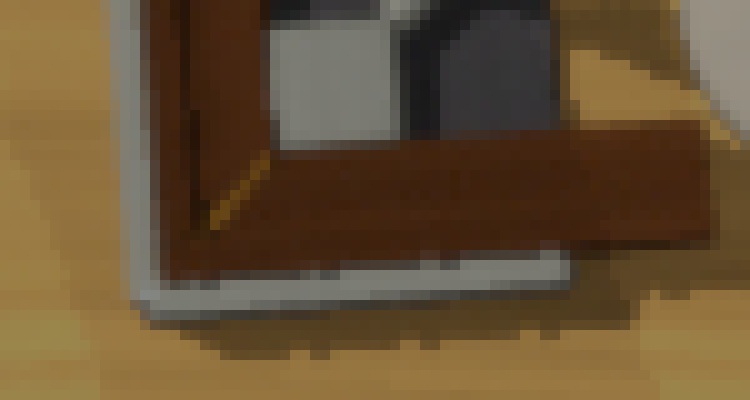

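View pics/cs.png

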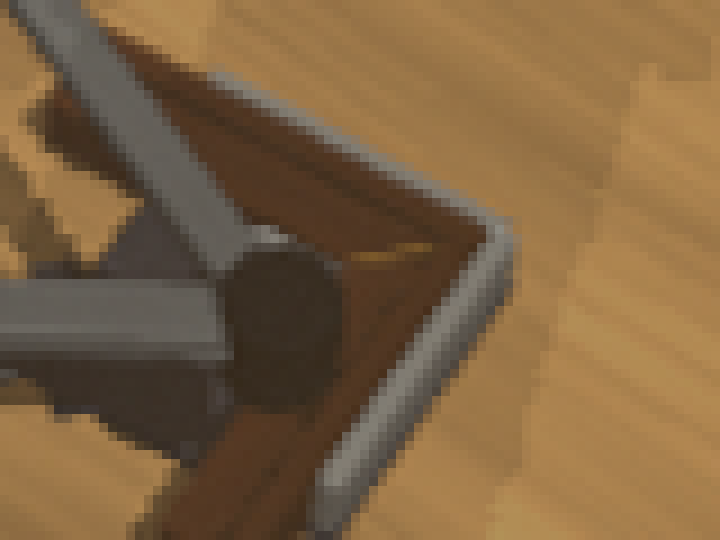

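View pics/k.png

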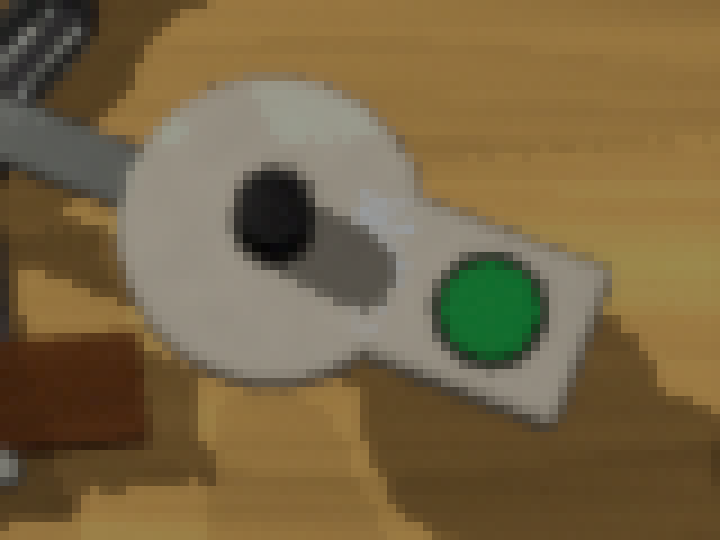

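Emit:
apply_moves(
  motion=[
    [0, 0, 0, -3.5, -4.5, -1, 0],
    [0, 0, 0, -3.5, -4.5, -1, 0],
    [0, 0, 0, -3.5, -4.5, -1, 0],
    [0, 0, 0, -3.5, -4.5, -1, 0],
    [0, 0, 0, -3.5, -4.5, 0, 0],
    [0, 0, 0, -3.5, -4.5, 0, 0],
    [0, 0, 0, -3.5, -4.5, 0, 0],
    [0, 0, 0, -3.5, -4.5, 0, 0],
  ],
  newtons=40,
)

```text
clock: 1.7
ee_pos: [0.4265, -0.144, 0.2717]
tcp_rot: [[0.309, -0.951, 0.001], [-0.951, -0.309, -0.001], [0.001, -0.001, -1.0]]
ft_force: [0.3, -0.9, -0.1]
finger_gap: 0.0858
```

Emit:
apply_moves(
  motion=[
    [0, 0, 0, -3.5, -4.5, 0, 0],
    [0, 0, 0, -3.5, -4.5, 0, 0],
    [0, 0, 0, -3.5, -4.5, 0, 0],
    [0, 0, 0, -3.5, -4.5, 0, 0],
    [0, 0, 0, 0, 0, 0, 0],
    [0, 0, 0, 0, 0, 0, 0],
  ],
)

```text
clock: 2.45
ee_pos: [0.5536, 0.0428, 0.2711]
tcp_rot: [[0.309, -0.951, -0.001], [-0.951, -0.309, -0.001], [0.0, 0.001, -1.0]]
ft_force: [0.1, 0.7, -0.9]
finger_gap: 0.0853
```

Run:
```python
from h import *
im,d=get_image('scene');cv2.imwrite('pics/s1.png',im[150:330,200:440,::-1].repeat(3,0).repeat(3,1))
s=sense();print(s['clock'],s['ee_pos'],s['tcp_rot'],s['ft_force'])
e=np.array([.5535,.0425])-s['ee_pos'][:2];print(e@s['tcp_rot'][:2,:2]*100)
```

```text
2.5 [0.55340548 0.04228915 0.27140826] [[ 3.07921736e-01 -9.51411679e-01 -1.43823945e-04]
 [-9.51411546e-01 -3.07921603e-01 -5.97314008e-04]
 [ 5.24005024e-04  3.20761728e-04 -9.99999811e-01]] [-0.01724561 -0.14660463  0.5090543 ]
[-0.01715033 -0.01548498]
```

View pics/s1.png

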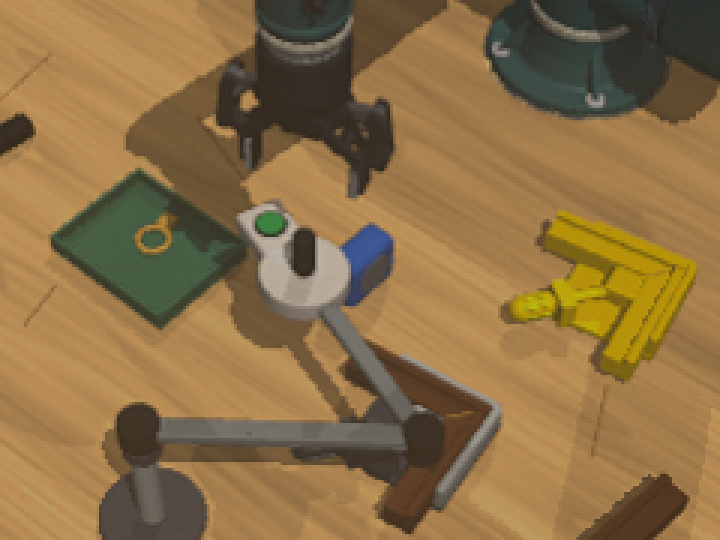

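The open gripper is above the knob, and both fingers are clear of the head, tray and tape. Next I'll lower it and grip.

Emit:
apply_moves(
  motion=[
    [0, 0, 0, 0, 0, 3, 0],
    [0, 0, 0, 0, 0, 3, 0],
    [0, 0, 0, 0, 0, 2.4, 0],
    [0, 0, 0, 0, 0, 1, 0],
    [0, 0, 0, 0, 0, 0, 0],
  ],
)

```text
clock: 3.12
ee_pos: [0.5533, 0.0421, 0.1773]
tcp_rot: [[0.307, -0.952, -0.0], [-0.952, -0.307, -0.0], [0.0, 0.001, -1.0]]
ft_force: [0.4, 0.3, -0.6]
finger_gap: 0.0854
```

Emit:
apply_moves(
  motion=[
    [0, 0, 0, 0, 0, 0, 1],
    [0, 0, 0, 0, 0, 0, 1],
    [0, 0, 0, 0, 0, 0, 1],
    [0, 0, 0, 0, 0, 0, 1],
    [0, 0, 0, 0, 0, 0, 1],
    [0, 0, 0, 0, 0, 0, 1],
  ],
  newtons=40,
)

```text
clock: 3.88
ee_pos: [0.554, 0.0429, 0.1779]
tcp_rot: [[0.309, -0.951, 0.001], [-0.951, -0.309, -0.0], [0.001, -0.001, -1.0]]
ft_force: [-0.2, -1.0, 3.4]
finger_gap: 0.0207
```

Emit:
apply_moves(
  motion=[
    [0, 0, 0, -0.8, -0.1, 0, 1],
    [0, 0, 0, -1.2, -0.1, 0, 1],
    [0, 0, 0, -1.2, -0.1, 0, 1],
    [0, 0, 0, -1.2, -0.1, 0, 1],
    [0, 0, 0, -1.2, -0.1, 0, 1],
    [0, 0, 0, -1.2, -0.1, 0, 1],
    [0, 0, 0, -1.2, -0.1, 0, 1],
    [0, 0, 0, 0, 0, 0, 1],
  ],
)

```text
clock: 4.88
ee_pos: [0.5357, 0.1222, 0.1779]
tcp_rot: [[0.309, -0.951, 0.001], [-0.951, -0.309, 0.001], [-0.0, -0.001, -1.0]]
ft_force: [-0.5, 1.2, 4.9]
finger_gap: 0.0211
```

Emit:
apply_moves(
  motion=[
    [0, 0, 0, -1.2, -0.1, 0, 1],
    [0, 0, 0, -1.2, -0.1, 0, 1],
    [0, 0, 0, -1.2, -0.2, 0, 1],
    [0, 0, 0, -1.2, -0.1, 0, 1],
    [0, 0, 0, -1.2, -0.2, 0, 1],
    [0, 0, 0, -1.2, -0.1, 0, 1],
    [0, 0, 0, -0.8, -0.1, 0, 1],
    [0, 0, 0, 0, 0, 0, 1],
  ],
)

```text
clock: 5.88
ee_pos: [0.5194, 0.201, 0.1779]
tcp_rot: [[0.309, -0.951, 0.0], [-0.951, -0.309, 0.001], [-0.001, -0.001, -1.0]]
ft_force: [-0.0, -0.6, 5.7]
finger_gap: 0.0204
```

Run:
```python
from h import *
im,d=get_image('scene');cv2.imwrite('pics/s2.png',im[180:360,230:470,::-1].repeat(3,0).repeat(3,1))
im,d=get_image('top');cv2.imwrite('pics/t2.png',im[130:310,180:420,::-1].repeat(3,0).repeat(3,1))
s=sense();print(s['clock'],s['ee_pos'],s['ft_force'])
```

```text
5.975 [0.51941267 0.20094048 0.17782784] [-0.15006384 -0.887031    4.57266467]
```

View pics/s2.png

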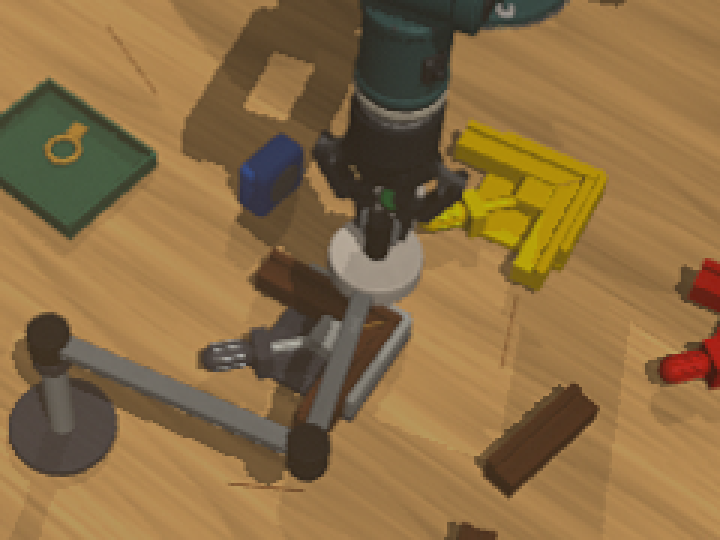

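View pics/t2.png

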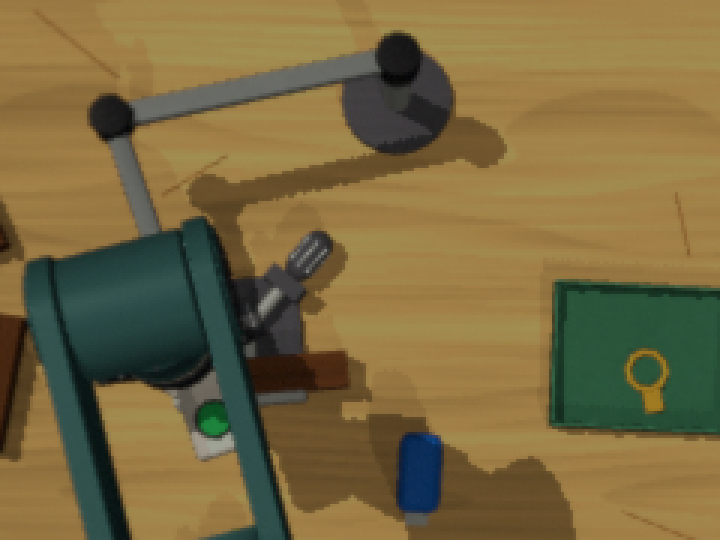

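The lamp followed the gripper, and the tongue points at about 200° as planned. Next I'll release, rise and measure.

Emit:
apply_moves(
  motion=[
    [0, 0, 0, 0, 0, 0, 0],
    [0, 0, 0, 0, 0, 0, 0],
    [0, 0, 0, 0, 0, 0, 0],
    [0, 0, 0, 0, 0, 0, 0],
    [0, 0, 0, 0, 0, -3, 0],
    [0, 0, 0, 0, 0, -4, 0],
    [0, 0, 0, 0, 0, -3, 0],
    [0, 0, 0, 0, 0, 0, 1],
  ],
)

```text
clock: 6.98
ee_pos: [0.5208, 0.2005, 0.2807]
tcp_rot: [[0.309, -0.951, 0.007], [-0.951, -0.309, 0.002], [0.0, -0.007, -1.0]]
ft_force: [1.0, -0.1, -0.2]
finger_gap: 0.0696
```

Emit:
apply_moves(
  motion=[
    [0, 0, 0, 5, 3, 0, 1],
    [0, 0, 0, 5, 3, 0, 1],
    [0, 0, 0, 5, 3, 0, 1],
    [0, 0, 0, 5, 3, 0, 1],
    [0, 0, 0, 0, 0, 0, 1],
  ],
)

```text
clock: 7.6
ee_pos: [0.4658, -0.0304, 0.2755]
tcp_rot: [[0.302, -0.953, -0.003], [-0.953, -0.302, -0.0], [-0.0, 0.003, -1.0]]
ft_force: [0.1, 0.3, 0.5]
finger_gap: -0.0005
```

Run:
```python
from h import *
im,d=get_image('top');cv2.imwrite('pics/t3.png',im[130:310,180:420,::-1].repeat(3,0).repeat(3,1))
hsv=cv2.cvtColor(im,cv2.COLOR_RGB2HSV)
for f in find_in('lamp_key','top')[:2]+find_in('lamp_knob','top')[:2]: print(f['conf'],f['centre'])
m=cv2.inRange(hsv,(45,100,60),(85,255,255));m[:,300:]=0
n,l,st,ce=cv2.connectedComponentsWithStats(m)
for i in range(1,n):
  if st[i,4]>30: print('green',st[i],ce[i],px2w('top',ce[i][1],ce[i][0],z=.165))
P=[]
for r in range(215,285):
  for c in range(215,290):
    if d[r,c]>0: P.append([r,c,*px2w('top',r,c,d[r,c])])
P=np.array(P);k=P[(P[:,4]>.2)&(P[:,4]<.216)];print('knob',k.mean(0),k.std(0),len(k))
s=sense();print(s['clock'],s['ee_pos'],s['ft_force'],s['finger_gap'])
```

```text
0.66 [267.4, 252.8]
0.86 [240.9, 237.0]
green [246 264  11  11 101] [250.92079208 269.15841584] [0.47091657 0.18263107 0.165     ]
green [294 453   6  19  38] [297.02631579 461.78947368] [0.02334464 0.06810619 0.165     ]
green [289 467  11  13  46] [293.19565217 474.19565217] [-0.00491998  0.07672645  0.165     ]Traceback (most recent call last):
  File "<stdin>", line 12, in <module>
  File "h.py", line 4, in px2w
    ci=camera_info(cam);K=np.array(ci["camera_matrix"]);D=np.array(ci["D"]);T=np.array(ci["extrinsics"])
ValueError: time passes only in moves, steps and waits
```

View pics/t3.png

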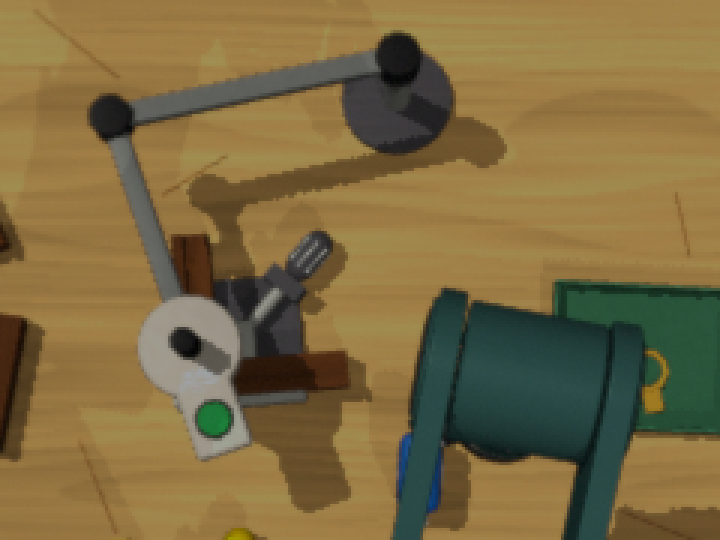

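Run:
```python
from h import *
im,d=get_image('top')
ci=camera_info('top');K=np.array(ci["camera_matrix"]);D=np.array(ci["D"]);T=np.array(ci["extrinsics"])
rr,cc=np.mgrid[215:285,215:290]
u=cv2.undistortPoints(np.stack([cc.ravel(),rr.ravel()],1).astype(float)[:,None],K,D)[:,0]
dd=d[rr,cc].ravel()
P=(np.c_[u,np.ones(len(u))]*dd[:,None])@T[:3,:3].T+T[:3,3]
k=P[(P[:,2]>.203)&(P[:,2]<.216)];print('knob',k.mean(0),len(k))
k=P[(P[:,2]>.14)&(P[:,2]<.2)];print('head',k.mean(0),len(k))
print(px2w('top',243.7,241.3,z=.21))
s=sense();print(s['clock'],s['ee_pos'],s['ft_force'],s['finger_gap'])
R=s['tcp_rot'];print((np.array([.471,.1826])-s['ee_pos'][:2])@R[:2,:2]*100)
```

```text
knob [0.52835906 0.20413445 0.21022547] 67
head [0.51510811 0.19817595 0.16231374] 1407
[0.52718752 0.20177728 0.21      ]
7.8 [ 0.46712332 -0.02614827  0.27634345] [-0.14033306  1.6642353  -0.61383876] -3.834053865961359e-06
[-19.7266247   -6.83876552]
```

Emit:
apply_moves(
  motion=[
    [0, 0, 0, -5, -1.7, 0, 1],
    [0, 0, 0, -5, -1.7, 0, 1],
    [0, 0, 0, -5, -1.7, 0, 1],
    [0, 0, 0, -4.7, -1.7, 0, 1],
    [0, 0, 0, 0, 0, 3, 1],
    [0, 0, 0, 0, 0, 3, 1],
    [0, 0, 0, 0, 0, 2.5, 1],
    [0, 0, 0, 0, 0, 0, 1],
  ],
)

```text
clock: 8.8
ee_pos: [0.4691, 0.1825, 0.1894]
tcp_rot: [[0.311, -0.95, -0.006], [-0.95, -0.311, -0.001], [-0.001, 0.006, -1.0]]
ft_force: [-0.3, -0.1, 0.1]
finger_gap: 0.0002
```

Emit:
apply_moves(
  motion=[
    [0, 0, 0, 0, 0, 0.5, 1],
    [0, 0, 0, 0, 0, 0, 1],
    [0, 0, 0, 0, 0, 0, 1],
  ],
)

```text
clock: 9.18
ee_pos: [0.4716, 0.1814, 0.1883]
tcp_rot: [[0.309, -0.951, 0.002], [-0.951, -0.309, 0.0], [0.0, -0.002, -1.0]]
ft_force: [0.3, -0.2, -0.3]
finger_gap: 0.0
```

Run:
```python
from h import *
s=sense();print(s['clock'],s['ee_pos'],s['ft_force'])
im,d=get_image('scene');cv2.imwrite('pics/s4.png',im[180:320,260:440,::-1].repeat(4,0).repeat(4,1))
```

```text
9.175 [0.47155677 0.18139348 0.1883338 ] [ 0.27107508 -0.18902368 -0.3164329 ]
```

View pics/s4.png

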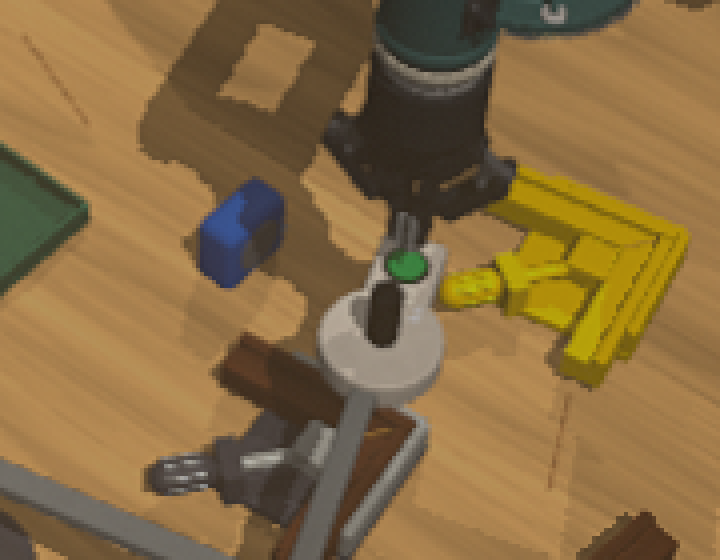

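The shut fingertips are about 23 mm above the key and, allowing for parallax, centred on it. I'll lower gently.

Emit:
apply_moves(
  motion=[
    [0, 0, 0, 0, 0, 1, 1],
    [0, 0, 0, 0, 0, 0.8, 1],
    [0, 0, 0, 0, 0, 0.2, 1],
    [0, 0, 0, 0, 0, 0.1, 1],
    [0, 0, 0, 0, 0, 0, 1],
  ],
)

```text
clock: 9.85
ee_pos: [0.4711, 0.1812, 0.1664]
tcp_rot: [[0.309, -0.951, 0.0], [-0.951, -0.309, -0.0], [0.0, -0.0, -1.0]]
ft_force: [-0.4, -0.8, 0.1]
finger_gap: -0.0
```

Emit:
apply_moves(
  motion=[
    [0, 0, 0, 0, 0, 0.2, 1],
    [0, 0, 0, 0, 0, 0, 1],
  ],
)

```text
clock: 10.1
ee_pos: [0.4714, 0.1813, 0.1649]
tcp_rot: [[0.309, -0.951, 0.001], [-0.951, -0.309, 0.0], [0.0, -0.001, -1.0]]
ft_force: [-1.0, 0.4, 1.6]
finger_gap: 0.0
```

Emit:
apply_moves(
  motion=[
    [0, 0, 0, 0, 0, 0.15, 1],
    [0, 0, 0, 0, 0, 0, 1],
  ],
)

```text
clock: 10.35
ee_pos: [0.4714, 0.1813, 0.1636]
tcp_rot: [[0.309, -0.951, 0.001], [-0.951, -0.309, 0.0], [0.0, -0.001, -1.0]]
ft_force: [-0.6, -0.4, 4.9]
finger_gap: -0.0001
```

Emit:
apply_moves(
  motion=[
    [0, 0, 0, 0, 0, 0.1, 1],
    [0, 0, 0, 0, 0, 0, 1],
  ],
)

```text
clock: 10.6
ee_pos: [0.4714, 0.1813, 0.1633]
tcp_rot: [[0.309, -0.951, 0.002], [-0.951, -0.309, 0.0], [0.0, -0.002, -1.0]]
ft_force: [-1.3, -0.7, 7.5]
finger_gap: -0.0001
```

Emit:
apply_moves(
  motion=[
    [0, 0, 0, 0, 0, 0.1, 1],
    [0, 0, 0, 0, 0, 0, 1],
    [0, 0, 0, 0, 0, 0, 1],
    [0, 0, 0, 0, 0, 0, 1],
  ],
)

```text
clock: 11.1
ee_pos: [0.4715, 0.1815, 0.1632]
tcp_rot: [[0.309, -0.951, 0.003], [-0.951, -0.309, 0.001], [0.0, -0.003, -1.0]]
ft_force: [-2.3, -0.9, 10.1]
finger_gap: 0.0
```

Emit:
apply_moves(
  motion=[
    [0, 0, 0, 0, 0, -1, 1],
    [0, 0, 0, 0, 0, -3, 1],
    [0, 0, 0, 0, 0, -4, 1],
    [0, 0, 0, 0, 0, -4, 1],
    [0, 0, 0, 5, 2, 0, 1],
    [0, 0, 0, 5, 2, 0, 1],
    [0, 0, 0, 5, 2, 0, 1],
    [0, 0, 0, 5, 2, 0, 1],
  ],
)

```text
clock: 12.1
ee_pos: [0.4561, -0.0352, 0.28]
tcp_rot: [[0.309, -0.951, -0.001], [-0.951, -0.309, 0.0], [-0.001, 0.001, -1.0]]
ft_force: [0.8, 0.3, 0.2]
finger_gap: -0.0001
```

Emit:
apply_moves(
  motion=[
    [0, 0, 0, 0, 0, 0, 1],
    [0, 0, 0, 0, 0, 0, 1],
  ],
)

```text
clock: 12.35
ee_pos: [0.4565, -0.0335, 0.2802]
tcp_rot: [[0.308, -0.951, -0.001], [-0.951, -0.308, 0.001], [-0.001, 0.001, -1.0]]
ft_force: [0.3, -0.2, 0.9]
finger_gap: -0.0002
```

Run:
```python
from h import *
im,d=get_image('top');cv2.imwrite('pics/t5.png',im[130:310,140:380,::-1].repeat(3,0).repeat(3,1))
ci=camera_info('top');K=np.array(ci["camera_matrix"]);D=np.array(ci["D"]);T=np.array(ci["extrinsics"])
rr,cc=np.mgrid[215:285,215:290]
u=cv2.undistortPoints(np.stack([cc.ravel(),rr.ravel()],1).astype(float)[:,None],K,D)[:,0]
P=(np.c_[u,np.ones(len(u))]*d[rr,cc].ravel()[:,None])@T[:3,:3].T+T[:3,3]
k=P[(P[:,2]>.203)&(P[:,2]<.216)];print('knob',k.mean(0),len(k))
k=P[(P[:,2]>.14)&(P[:,2]<.2)];print('head',k.mean(0),len(k))
s=sense();print(s['clock'],s['ee_pos'],s['ft_force'],s['finger_gap'])
```

```text
knob [0.52844865 0.20366572 0.20994534] 64
head [0.51505487 0.19818594 0.16229174] 1410
12.4 [ 0.45661668 -0.03294012  0.28037501] [ 0.03075871  0.03972298 -1.23814143] 0.0001546132021944709
```

View pics/t5.png

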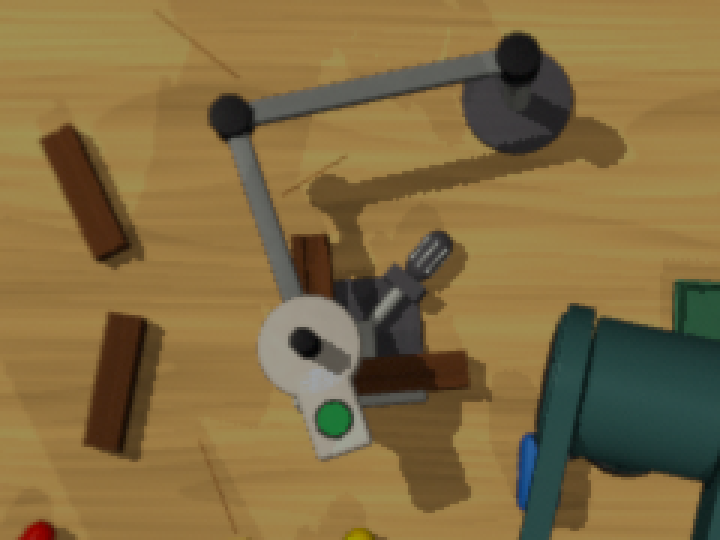

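The head is about 9 mm from the corner by measurement and didn't move during the press. The offcuts and tape look undisturbed, and the arm is clear. I'll hand it in.

```bash
python3 -c "
from cell import *
print(hand_in())"
```

```text
the job is handed in; nothing more can be done
None
```

I swung the lamp head over the walnut frame corner by its knob and let go. Then I pressed the green key with the shut fingertips, backed the arm away and handed the job in at about 12.4 s on the robot's clock; no verdict was reported.

- **Position:** my last measurement put the knob, and so the light below it, at about (0.528, 0.204). The corner is at about (0.5195, 0.2015). That is roughly 9 mm off, within the 30 mm limit. The gripper had been centred on the corner, so the knob either sat a few millimetres off in the fingers or shifted on release. I left it as it was.
- **Key:** the force rose from 1.6 N to 4.9, 7.5 and then 10.1 N. It stayed at 4.9 N or more for about 0.75 s, and the key gave about 1.5 mm before it stopped. The knob and head measured the same before and after the press, to within about 0.5 mm.
- **Rest of the bench:** the offcuts looked undisturbed in the last picture, and so did the part of the tape measure that showed. The arm partly hid the tape and tray, and I did not measure any of the loose things again. The gripper was clear of everything at hand-in.
- **Failed check:** one measuring script stopped partway with an error. I reran that measurement and used the second result.

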